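# Show a ball tray's two coded edges to the inspection camera

### The arm

A 6-joint arm with a two-finger parallel gripper is mounted at the origin on the work surface. World frame = base frame: x ahead of the robot, y to its left, z up, the work surface at z = 0. Lengths are in mm, angles in rad, forces in N, time in s.
With the tool pointing down it reaches from about 275 to 750 mm from the base axis. Payload 10.2 kg.
Tool frame: the origin (TCP) lies midway between the tips of the shut fingers; the grasp point (between the pads) lies 19 mm behind it; y points along the fingers, z is the direction in which the jaws open and shut, and the axes are right-handed (so a half turn about y gives the same grasp; the last joint's range is limited). The gripper opens to 85 mm and grips with 20 to 120 N. Pads are 22 mm wide; open, the fingers measure 114 mm over their backs; the gripper's body (76 mm by 85 mm) begins 54 mm behind the grasp point. The pads swing forward as they close: fully open they stand 13 mm farther back than shut.
Start: joints at [-1.492, 0.313, 1.498, -0, 1.331, -0.223], TCP at [156.038, -501.282, 197.994] pointing down, gripper open.
Joint ranges: [-2.94, 2.94], [-0.97, 2.17], [0.19, 2.56], [-1.23, 4.37], [0.02, 3.11], [-2.88, 2.88]. Speed limits (rad/s): [2.39, 2.39, 3.01, 3.14, 3.14, 3.14].

### API

Orientations are given as a unit quaternion [w, x, y, z].
In Python, from rig import ctrl gives the robot as it stands.
- The arm moves only by the shell command python3 -m inch 'ROWS' [OPENING] [FORCE]. ROWS is JSON, one flat list of numbers, 6 for each row, row after row: the shift along the tool's x, y, z in cm, then the turn, a rotation vector about the tool's x, y, z in rad. A call has 1 to 8 rows; each row is the pose to reach, as a shift and turn from the pose commanded when the call began, along the tool's axes at that moment; what a row does not reach only later rows make up. A row lasts 1/12 s, in which the tool goes at most 41.7 mm and 7.16 degrees, less where a joint would pass 70% of its speed; a pose out of reach is approached as far as the arm can. A call with a gripper value outside its range is refused whole. OPENING is the gripper command: -1 is fully open, 1 is shut, values between are in proportion, set as the call begins (- or left out, the last holds). The fingers move at their own pace and stop on an object; FORCE is the grip in N (left out, the last holds). Time passes only in rows, so rows that repeat a pose let the fingers close. It gives the time, the measured TCP pose, the force and the opening at its end, in the units of the state.
- ctrl.sense(): the state, without advancing time (a new reading comes with each control period).
- ctrl.capture(name): name is "side" or "top"; returns the picture (480x640x3 uint8, red, green, blue); there is no depth.
- ctrl.get_calibration(name): a dict with "fx", "fy", "cx", "cy" (pixels), "k1" (the pictures are not rectified: a ray, as slopes to the right and down, at radius r is drawn at 1 + k1 r^2 times it, then the intrinsics apply), "world_to_cam" (4x4, takes a point from world to camera coordinates). Camera axes: x right, y down, z forward; pixel columns grow to the right and rows downward; lengths in mm; the calibration is good to about 2 mm. A picture is of the moment at which its call begins. get_calibration takes no time and is no camera call.
- ctrl.finish_job(): hands the job in, once; it reports no verdict.
Trained networks look in the newest picture that a camera, given by its name, has taken for a name from the list of things; names that differ only in an ending like _2 or _b are one class to them, and where a whole thing is asked for, a point or a joint stands for the part that bears it (a point fixed in the world has none). Each returns a list of dicts, best first, with "score" (0 to 1); they miss things now and then, are a little off and sometimes report something else, mostly with a low value. They report only what shows in the picture. A call takes as long as a camera call. They do not tell look-alikes from the thing itself.
- ctrl.search_frame(thing, camera): "uv" ([column, row] in pixels, amid what is visible of it).
The state is a dict: "time_s": time; "joints": joint angles; "dq": joint speeds; "tau": joint torques, N m; "eef_pos": TCP position; "ee_rot": TCP orientation; "force": force on the tool from outside, world axes, zero at the start; "wrist_torque": the same for the moment, N m; "grip_width": opening from 0.0 (shut) to 1.0 (fully open).
Only numpy, scipy, OpenCV 4.12 (cv2) and the standard library are available. Lean on these libraries where they do the work, as an engineer would, in place of code of your own. Each camera call takes 0.05 s, during which the arm holds its last target.

### The job

Pick the ball tray up by its black handle and carry it, without letting the loose steel ball leave its pocket and without touching the ball, to the inspection camera: keep the tray centred above the white disc with the ball about level with the middle of the lens, first with the green edge squarely facing the lens for two seconds, then turned a quarter so that the orange edge squarely faces it. The program finishes while still holding the tray there in mid-air, level and still, with the orange edge to the lens; do not put it down or let go. Do not bump the camera or disturb the gauges and tools standing around.

Things in the scene. Friction and masses are not known exactly. Their poses are not given: they have to be found in the camera images.
- tray_grip (a point): grip point of the loose tray's upright black handle: a blade at the tray's centre, 40 mm along tray x, 12 mm thick along tray y, top 82 mm above the underside; this point is 64 mm above the underside. Tray: aluminium, 130 mm (x) by 100 mm (y), edges 8 mm high, 0.29 to 0.47 kg, nearly balanced. Axes: x towards the green edge, y towards the orange edge, z up
- tray_base (a point): centre of the tray's underside, 64 mm under tray_grip; same axes
- green_side (a point): middle of the tray's green edge (short edge, 65 mm from the tray's centre along its +x), 4 mm above the underside
- orange_side (a point): middle of the tray's orange edge (long edge, 50 mm from the tray's centre along its +y), 4 mm above the underside
- tray_pocket (a point): where the ball's centre is when mid-pocket: 38 mm along x and 26 mm along y from the tray's centre, 16 mm above the underside. Pocket: flat floor in a blue ring, 28 mm inside, rim only 2.5 mm high: the ball rolls out at about 35 degrees of tilt or by hard jerks. A fixed steel pin (top 30 mm above the underside) stands in the opposite corner
- ball_center (a point): centre of the loose steel ball, 24 mm diameter, 57 g, which can roll about 6 mm either way within the pocket
- plate: the fixed dark round stone plate, 200 mm across, 30 mm high, on which the tray stands at the start; origin at the centre of its underside
- lens (a point): centre of the front face of the fixed side-looking inspection camera's lens, 170 mm above the work surface, in a white ring light 100 mm across; its x axis points level INTO the camera (the lens looks along -x), z up. The camera body behind it reaches 220 mm high and is 150 mm wide at its base
- disc (a point): centre of the top (4 mm above the work surface) of the white disc, 90 mm across with a small black dot in its middle and a dark blue rim, fixed 125 mm in front of the lens front and straight under the lens axis; same axes as lens
- toolbar: bystander, loose: a steel V-block (100 x 70 x 46 mm) with a dark round boring bar lying on it, about 80 mm high, origin at the centre of its underside
- ringgauge: bystander, loose: a steel ring gauge, 60 mm outside, 22 mm high, origin at the centre of its underside
- pluggauge: bystander, loose: an upright steel plug gauge with a green band, 32 mm wide, 105 mm high, origin at the centre of its underside
- gaugeblocks: bystander, loose: a wooden block (110 x 70 x 30 mm) with small steel gauge blocks on it, 42 mm high, origin at the centre of its underside
- spareholder: bystander, loose: a steel tool holder standing on a red foot, 44 mm wide, 70 mm high, origin at the centre of its underside
There are look-alikes about, which are no part of the job. Of the things like the plate, leave any that is purple or red; of the rest the larger one is meant.

How it is judged:
By the outcome, as a careful person would: the job done as asked, in the order asked, and still so for the second after the job is handed in, while the arm keeps its last pose, push and grip.
It also fails if it takes over 48 s, if anything falls off the work surface, if the arm or the gripper's body presses on something with over 40 N, if the wrist force passes 120 N, or if a joint passes its speed limit or range.

## Working session

There is one attempt and no reset: what is moved stays moved. The work goes in short steps, Python scripts to look and compute and a shell command to move; the robot and the scene stay as the last step left them, time stands still between calls to the robot, and variables do not carry over. Pictures are saved under pics/ and viewed, and the job is handed in when it is done.

```bash
ls; mkdir -p pics; python3 - <<'E'
from rig import ctrl
import cv2
for n in ["side","top"]:
    im=ctrl.capture(n); cv2.imwrite(f"pics/{n}0.png",im[:,:,::-1])
    c=ctrl.get_calibration(n); print({k:(v if k!="world_to_cam" else [[round(float(x),3) for x in r] for r in v]) for k,v in c.items()})
s=ctrl.sense(); print({k:(s[k]) for k in ["time_s","eef_pos","ee_rot","force","grip_width"]})
E
```

```text
pics
{'fx': 561.9698534301281, 'fy': 561.9698534301281, 'cx': 319.6598786950896, 'cy': 242.41235516079885, 'k1': -0.12220094630354308, 'world_to_cam': [[-0.969, -0.245, -0.023, 508.694], [-0.108, 0.51, -0.854, 209.128], [0.221, -0.825, -0.52, 1500.817], [0.0, 0.0, 0.0, 1.0]]}
{'fx': 537.6959132671841, 'fy': 537.6959132671841, 'cx': 322.5893548657757, 'cy': 248.35890600214447, 'k1': -0.03345842474308978, 'world_to_cam': [[-0.026, -1.0, -0.005, -43.928], [-0.999, 0.026, -0.045, 518.343], [0.045, 0.004, -0.999, 1305.987], [0.0, 0.0, 0.0, 1.0]]}
{'time_s': 0.1, 'eef_pos': array([ 156.02013831, -501.01661219,  197.50399145]), 'ee_rot': array([ 0.10631797, -0.1062675 ,  0.69946188, -0.69868217]), 'force': array([0.31187947, 0.02723901, 0.04647461]), 'grip_width': 1.0005875383206946}
```

View pics/side0.png

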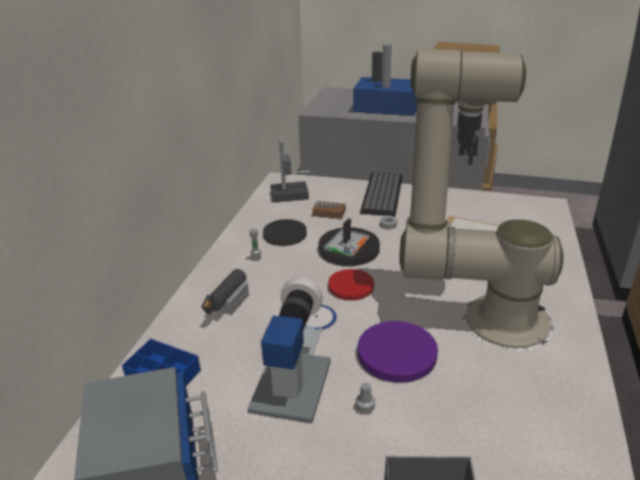

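View pics/top0.png

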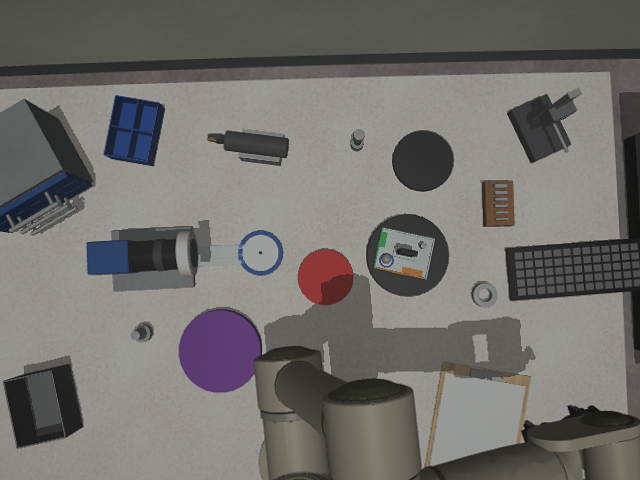

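Side view: the tray stands on the dark plate at about (349,245) and the camera at (290,330). Top view candidates for the plate:
- dark plate (407,255), which is the larger one and carries the tray
- smaller dark plate (423,160)
- red disc (326,277) and purple disc (220,350), both to be left alone

The disc is at (260,253) and the lens at about (195,252).

```bash
cat > h.py <<'E'
import numpy as np,cv2
from rig import ctrl
def cal(n):
    c=ctrl.get_calibration(n);K=np.array([[c["fx"],0,c["cx"]],[0,c["fy"],c["cy"]],[0,0,1]]);return K,np.array([c["k1"],0,0,0,0.]),np.array(c["world_to_cam"])
def ray(n,uv):
    K,d,T=cal(n);p=cv2.undistortPoints(np.array([[uv]],float),K,d,).ravel()
    R=T[:3,:3];v=R.T@np.array([p[0],p[1],1]);return -R.T@T[:3,3],v/np.linalg.norm(v)
def atz(n,uv,z):
    o,v=ray(n,uv);return o+v*(z-o[2])/v[2]
def tri(a,b):
    A=[];B=[]
    for n,uv in(("top",a),("side",b)):
        o,v=ray(n,uv);P=np.eye(3)-np.outer(v,v);A.append(P);B.append(P@o)
    A=np.vstack(A);B=np.hstack(B);x=np.linalg.lstsq(A,B,rcond=None)[0];return x,np.linalg.norm(A@x-B)
def proj(n,X):
    K,d,T=cal(n);r,_=cv2.Rodrigues(T[:3,:3]);return cv2.projectPoints(np.array([X],float),r,T[:3,3],K,d)[0].reshape(-1,2)[0]
E
python3 - <<'E'
from h import *
np.set_printoptions(precision=1,suppress=True)
for t in ["tray_grip","green_side","orange_side","ball_center","tray_base","plate","lens","disc","pluggauge","toolbar","ringgauge","gaugeblocks","spareholder"]:
    r={}
    for n in["top","side"]:
        L=ctrl.search_frame(t,n); r[n]=L
        print(t,n,[(np.round(x["uv"],1).tolist(),round(x["score"],2)) for x in L[:3]])
    if r["top"] and r["side"]:
        print("   ",*tri(r["top"][0]["uv"],r["side"][0]["uv"]))
for n,(x,y,w,h) in {"top":(360,210,100,90),"side":(310,210,80,60)}.items():
    im=cv2.imread(f"pics/{n}0.png")[y:y+h,x:x+w];cv2.imwrite(f"pics/{n}crop.png",cv2.resize(im,None,fx=7,fy=6.5 if 0 else 6,interpolation=2) if 0 else cv2.resize(im,None,fx=6,fy=6,interpolation=2))
im=cv2.imread("pics/top0.png")[215:295,170:300];cv2.imwrite("pics/disccrop.png",cv2.resize(im,None,fx=6,fy=6,interpolation=2))
E
```

```text
tray_grip top [([408.2, 249.9], 0.76)]
tray_grip side [([344.2, 240.6], 0.9)]
    [ 507.9 -264.1   30. ] 1.3424501507205047
green_side top [([402.9, 255.1], 0.79)]
green_side side [([345.9, 241.0], 0.83)]
    [ 497.3 -249.2   38.7] 3.9831651748207206
orange_side top [([403.4, 252.8], 0.89)]
orange_side side [([345.8, 238.3], 0.8), ([367.4, 398.1], 0.19)]
    [ 500.1 -249.7   48.1] 0.6309391420582181
ball_center top [([390.0, 257.6], 0.53)]
ball_center side [([347.8, 248.2], 0.38)]
    [ 488.7 -219.8   30.6] 1.2069970856497516
tray_base top [([405.4, 253.0], 0.89)]
tray_base side [([347.3, 239.9], 0.85)]
    [ 498.2 -256.2   38.5] 1.6685644700365594
plate top [([410.5, 275.8], 0.9), ([422.2, 156.5], 0.9), ([328.2, 274.9], 0.85)]
plate side [([350.7, 284.1], 0.94), ([357.5, 251.1], 0.8), ([284.5, 234.9], 0.73)]
    [ 466.6 -290.9 -153.6] 35.08380694796094
lens top [([406.1, 251.9], 0.73), ([167.3, 254.1], 0.6)]
lens side [([290.3, 358.4], 0.58)]
    [ 621.6 -305.4 -528.2] 151.7711860029666
disc top [([172.2, 254.9], 0.75)]
disc side [([290.7, 357.2], 0.56), ([345.5, 240.9], 0.38)]
    [513.9 305.7  39.4] 6.239094086897043
pluggauge top [([355.4, 141.4], 0.52)]
pluggauge side [([252.6, 246.4], 0.81)]
    [ 774.2 -142.8   46.7] 4.349592717116867
toolbar top [([257.3, 143.2], 0.72)]
toolbar side []
ringgauge top [([477.1, 291.7], 0.73)]
ringgauge side [([389.9, 221.3], 0.67)]
    [ 392.7 -431.    22.6] 12.59185489705911
gaugeblocks top [([498.8, 203.0], 0.75)]
gaugeblocks side []
spareholder top [([145.5, 332.7], 0.52), ([406.1, 251.4], 0.32)]
spareholder side [([365.6, 399.2], 0.83), ([326.9, 207.2], 0.49)]
    [322.4 379.1  17.6] 0.24810856200476972
```

View pics/topcrop.png

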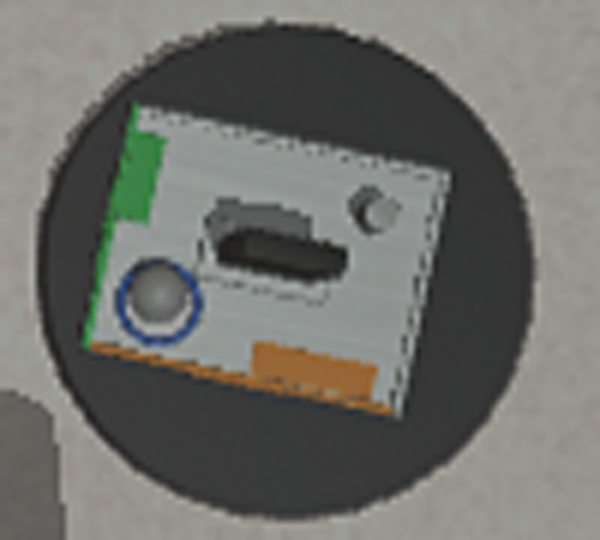

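View pics/sidecrop.png

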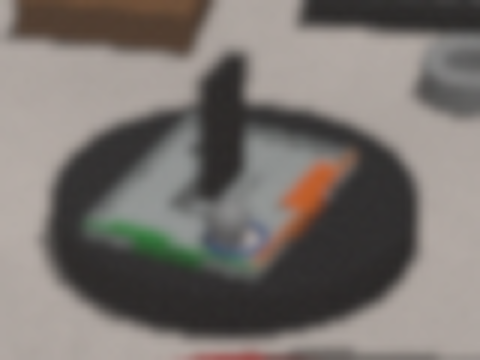

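View pics/disccrop.png

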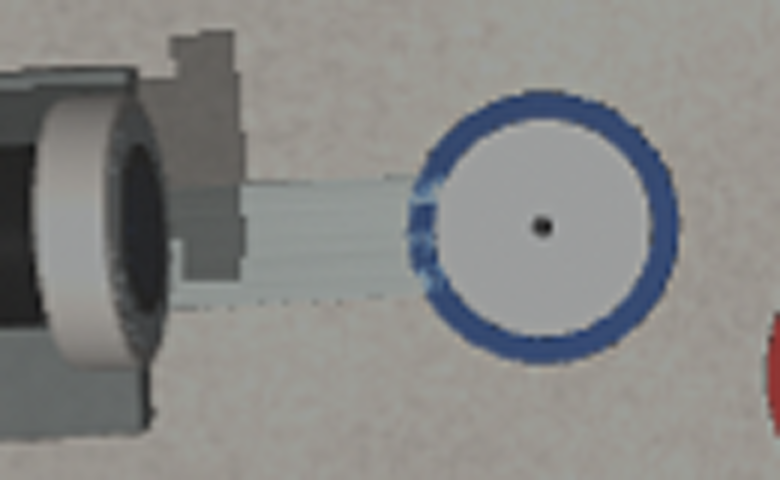

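```bash
python3 - <<'E'
from h import *
np.set_printoptions(precision=2,suppress=True)
c=[(x/6-.42+360,y/6-.42+210) for x,y in [(135,105),(450,172),(402,415),(85,348)]]
W=np.array([atz("top",p,38) for p in c]);ctr=W.mean(0);print("corners",W,ctr)
print("len",[np.linalg.norm(W[i]-W[(i+1)%4]) for i in range(4)])
tx=(W[0]+W[3]-W[1]-W[2]);ty=(W[2]+W[3]-W[0]-W[1])
print("yaw x",np.degrees(np.arctan2(tx[1],tx[0])),"yaw from y",np.degrees(np.arctan2(-ty[0],ty[1])))
# handle top z=112
for p in [(217,245),(347,258)]: print("handle top",atz("top",(p[0]/6-.42+360,p[1]/6-.42+210),112))
print("handle side tip",proj("side",[*ctr[:2],112]),proj("top",[*ctr[:2],112]))
print("plate",atz("top",(360+286/6-.42,210+271/6-.42),30))
D=atz("top",(170+542/6-.42,215+226/6-.42),4);L=atz("top",(170+143/6-.42,215+228/6-.42),170);print("disc",D,"lens",L,np.linalg.norm((L-D)[:2]),np.degrees(np.arctan2(L[1]-D[1],L[0]-D[0])))
print("disc side",proj("side",D),"lens side",proj("side",L))
# strip edges mid & camera base
for a in [((172,180),(172,305)),((400,177),(400,297))]:
    m=np.mean(a,0);print("strip",atz("top",(170+m[0]/6-.42,215+m[1]/6-.42),0))
s=ctrl.sense()
from scipy.spatial.transform import Rotation as R
q=s["ee_rot"];print(R.from_quat([q[1],q[2],q[3],q[0]]).as_matrix(),s["eef_pos"])
im=cv2.imread("pics/side0.png")[260:420,240:360];cv2.imwrite("pics/sdisc.png",cv2.resize(im,None,fx=3.7,fy=3.7,interpolation=2))
E
```

```text
corners [[ 563.22 -202.06   38.  ]
 [ 533.   -327.44   38.  ]
 [ 436.37 -304.81   38.  ]
 [ 466.47 -179.05   38.  ]] [ 499.77 -253.34   38.  ]
len [np.float64(128.9712030937492), np.float64(99.24316129026566), np.float64(129.31734674020436), np.float64(99.45016331820291)]
yaw x 76.4929654104687 yaw from y 76.72374821383039
handle top [ 503.47 -223.33  112.  ]
handle top [ 497.26 -272.21  112.  ]
handle side tip [346.3  220.26] [409.05 251.7 ]
plate [ 495.32 -261.59   30.  ]
disc [511.84  97.18   4.  ] lens [508.19 221.07 170.  ] 123.94656830354133 91.68871238113266
disc side [315.51 315.66] lens side [302.1  293.37]
strip [509.23 250.83  -0.  ]
strip [509.01 156.4    0.  ]
[[-0.95  0.    0.3 ]
 [-0.3   0.   -0.95]
 [-0.   -1.   -0.  ]] [ 156.05 -501.28  197.98]
```

View pics/sdisc.png

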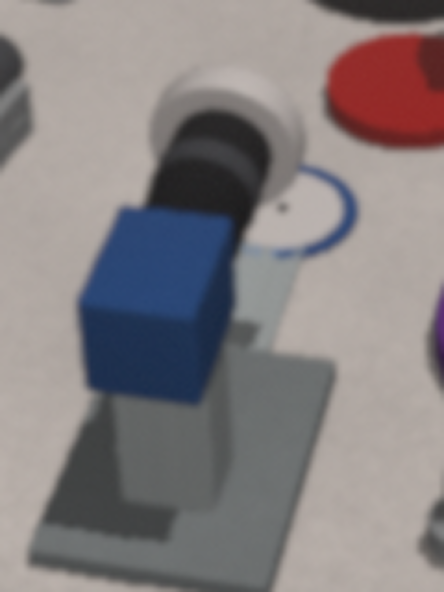

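The side view shows the disc dot at (316,316), which matches the top-view estimate. Before moving I'll refine the camera yaw.

```bash
python3 - <<'E'
from h import *
im=cv2.imread("pics/top0.png")[215:300,80:215];cv2.imwrite("pics/cam.png",cv2.resize(im,None,fx=5.9,fy=5.9,interpolation=2))
E
```

```text
(no output)
```

View pics/cam.png

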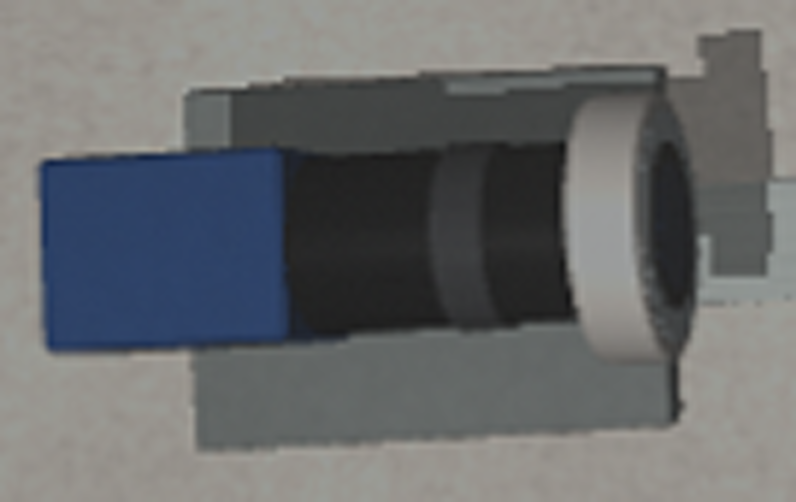

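The camera's base edges put the lens axis at a yaw of about 91.5°. The tray is at (500,-253) with yaw 76.6°, and the disc is at (512,97).

```bash
cat > d.py <<'E'
import sys
from h import *
from scipy.spatial.transform import Rotation as R
# target x y z, tool-z yaw deg
x,y,z,a=map(float,sys.argv[1:5]);a=np.radians(a)
s=ctrl.sense();q=s["ee_rot"];M=R.from_quat([q[1],q[2],q[3],q[0]])
tz=np.array([np.cos(a),np.sin(a),0]);ty=np.array([0,0,-1.]);T=R.from_matrix(np.c_[np.cross(ty,tz),ty,tz])
print("t",round(s["time_s"],2),"shift cm",np.round(M.inv().apply(np.array([x,y,z])-s["eef_pos"])/10,3),"rot",np.round((M.inv()*T).as_rotvec(),4))
print("pos",np.round(s["eef_pos"],1),"F",np.round(s["force"],1),"grip",round(float(s["grip_width"]),3),"q",np.round(s["joints"],2))
E
python3 d.py 499.8 -253.3 170 -13.4
```

```text
t 1.4 shift cm [-40.192   2.799 -13.459] rot [ 0.     -1.0351 -0.    ]
pos [ 156.  -501.3  198. ] F [0.4 0.2 0.1] grip 1.001 q [-1.49  0.31  1.5   0.    1.33 -0.22]
```

```bash
python3 -m inch '[-2,0.1,-0.7,0,-0.05,0, -5,0.3,-1.7,0,-0.13,0, -8.6,0.6,-2.9,0,-0.22,0, -12.2,0.9,-4.1,0,-0.31,0, -15.8,1.1,-5.3,0,-0.4,0, -19.4,1.4,-6.5,0,-0.5,0, -23,1.6,-7.7,0,-0.59,0, -26,1.8,-8.7,0,-0.67,0]' -1; python3 d.py 499.8 -253.3 170 -13.4
```

```text
time_s: 2.07
eef_pos: [380.1, -339.2, 180.0]
ee_rot: [-0.332, 0.332, -0.624, 0.624]
force: [0.0, -0.9, 0.5]
grip_width: 0.999
t 2.07 shift cm [-13.815   1.006   5.115] rot [-3.000e-04 -3.599e-01 -1.000e-04]
pos [ 380.1 -339.2  180. ] F [ 0.  -0.9  0.5] grip 0.999 q [-0.96  0.29  1.57  0.    1.28 -0.37]
```

```bash
python3 -m inch '[-3,0.2,1.1,0,-0.08,0, -5.8,0.4,2.1,0,-0.16,0, -8.4,0.6,3.1,0,-0.23,0, -10.8,0.8,4,0,-0.29,0, -12.6,0.9,4.7,0,-0.33,0, -13.6,1,5.1,0,-0.355,0, -14,1,5.2,0,-0.363,0, -14,1,5.2,0,-0.363,0]'; python3 -m inch '[0,0,0,0,0,0, 0,0,0,0,0,0]'; python3 d.py 499.8 -253.3 75 -13.4; python3 - <<'E'
from h import *
for n in["top","side"]:
    im=ctrl.capture(n)[:,:,::-1];u,v=map(int,proj(n,[500,-253,80]));c=im[v-60:v+60,u-70:u+70];cv2.imwrite(f"pics/{n}1.png",cv2.resize(c,None,fx=5,fy=5,interpolation=2));print(n,u-70,v-60)
E
```

```text
time_s: 2.73
eef_pos: [500.4, -254.5, 169.9]
ee_rot: [0.438, -0.438, 0.555, -0.555]
force: [0.6, 0.3, 0.5]
grip_width: 0.997
time_s: 2.9
eef_pos: [499.6, -255.4, 170.2]
ee_rot: [-0.437, 0.437, -0.556, 0.556]
force: [-0.8, -0.0, 0.4]
grip_width: 1.002
t 2.9 shift cm [-0.211  9.516 -0.035] rot [-0.     -0.004   0.0002]
pos [ 499.6 -255.4  170.2] F [-0.8 -0.   0.4] grip 1.002 q [-0.68  0.41  1.43 -0.    1.3  -0.44]
top 336 192
side 276 169
```

View pics/side1.png

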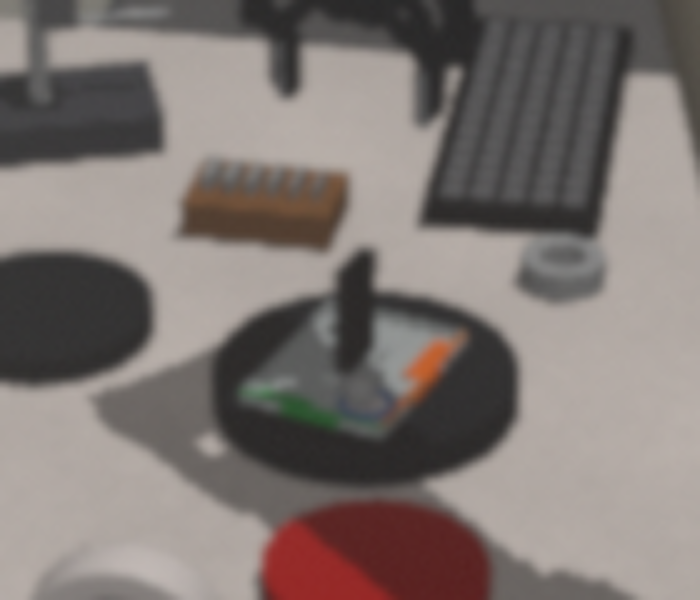

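View pics/top1.png

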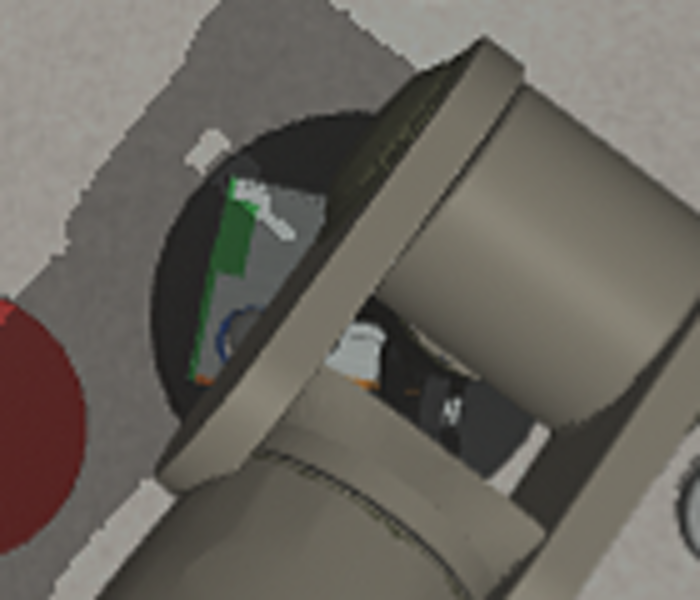

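The side view shows the fingers at (333,186) and (361,193), straddling the handle top at (347,220). That is within 1 px of the predicted (346.3,220.3). Descending.

```bash
python3 -m inch '[-0.1,0.8,0,0,0,0, -0.2,2.2,0,0,-0.004,0, -0.2,3.8,0,0,-0.004,0, -0.2,5.4,0,0,-0.004,0, -0.2,7,0,0,-0.004,0, -0.2,8.3,0,0,-0.004,0, -0.2,9.1,0,0,-0.004,0, -0.2,9.5,0,0,-0.004,0]'; python3 -m inch '[0,0,0,0,0,0, 0,0,0,0,0,0]' 0.4 20;  python3 d.py 499.8 -253.3 75 -13.4
```

```text
time_s: 3.67
eef_pos: [500.2, -252.5, 73.6]
ee_rot: [0.438, -0.439, 0.555, -0.554]
force: [-0.1, 0.2, 0.9]
grip_width: 1.001
time_s: 3.83
eef_pos: [501.0, -252.9, 75.4]
ee_rot: [-0.439, 0.439, -0.554, 0.555]
force: [-0.2, 0.3, -0.7]
grip_width: 0.752
t 3.83 shift cm [ 0.062  0.045 -0.104] rot [-0.0007  0.0017  0.0003]
pos [ 501.  -252.9   75.4] F [-0.2  0.3 -0.7] grip 0.752 q [-0.68  0.51  1.54  0.    1.09 -0.44]
```

```bash
python3 -m inch '[0,0,0,0,0,0, 0,0,0,0,0,0, 0,0,0,0,0,0, 0,0,0,0,0,0, 0,0,0,0,0,0]' 0.65 20;python3 -m inch '[0,0,0,0,0,0, 0,0,0,0,0,0]' 0.72 20;python3 -m inch '[0,0,0,0,0,0, 0,0,0,0,0,0, 0,0,0,0,0,0]' 1 20; python3 -m inch '[0,0,0,0,0,0, 0,0,0,0,0,0, 0,0,0,0,0,0]' 1 80;  python3 d.py 499.8 -253.3 75 -13.4;python3 - <<'E'
from h import *
for n in["top","side"]:
    im=ctrl.capture(n)[:,:,::-1];u,v=map(int,proj(n,[500,-253,80]));c=im[v-60:v+60,u-70:u+70];cv2.imwrite(f"pics/{n}2.png",cv2.resize(c,None,fx=5,fy=5,interpolation=2));print(n,u-70,v-60)
E
```

```text
time_s: 4.25
eef_pos: [500.8, -252.7, 75.2]
ee_rot: [-0.439, 0.439, -0.554, 0.555]
force: [-0.1, 0.2, -0.4]
grip_width: 0.176
time_s: 4.42
eef_pos: [500.7, -252.6, 75.1]
ee_rot: [0.439, -0.439, 0.555, -0.554]
force: [-1.6, 0.8, 0.7]
grip_width: 0.134
time_s: 4.67
eef_pos: [500.6, -252.6, 75.1]
ee_rot: [0.439, -0.439, 0.555, -0.554]
force: [-2.8, 1.2, 3.7]
grip_width: 0.126
time_s: 4.92
eef_pos: [500.8, -252.7, 75.4]
ee_rot: [-0.439, 0.439, -0.554, 0.555]
force: [-2.5, 0.8, 5.4]
grip_width: 0.094
t 4.92 shift cm [ 0.08   0.035 -0.085] rot [-0.0002  0.0019  0.0001]
pos [ 500.8 -252.7   75.4] F [-2.5  0.8  5.4] grip 0.094 q [-0.68  0.51  1.54 -0.    1.09 -0.44]
top 336 192
side 276 169
```

View pics/side2.png

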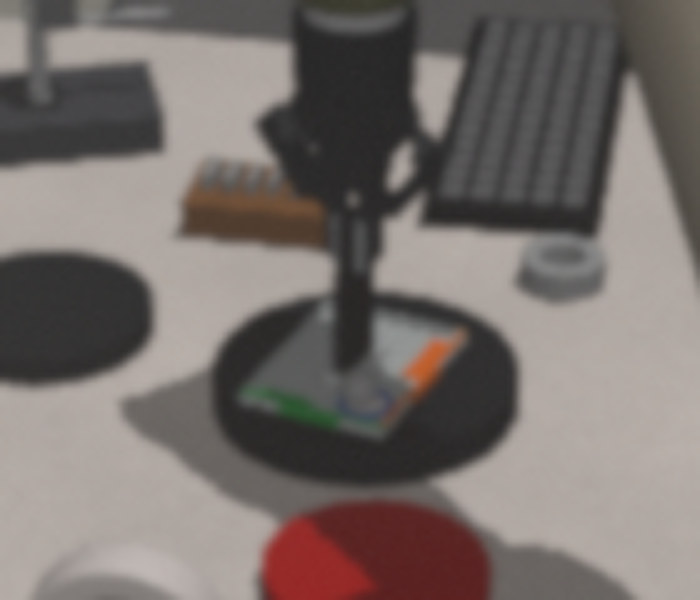

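The handle is gripped, the tray hasn't shifted, and the ball is still in its ring near (349,249). Next is a small test lift.

```bash
python3 -m inch '[0,-0.1,0,0,0,0, 0,-0.3,0,0,0,0, 0,-0.6,0,0,0,0, 0,-1,0,0,0,0, 0,-1.4,0,0,0,0, 0,-1.7,0,0,0,0, 0,-1.9,0,0,0,0, 0,-2,0,0,0,0]' 1 80;  python3 -m inch '[0,0,0,0,0,0, 0,0,0,0,0,0]'; python3 d.py 499.8 -253.3 199 -13.4;python3 - <<'E'
from h import *
print("torque",np.round(ctrl.sense()["wrist_torque"],2))
for n in["top","side"]:
    im=ctrl.capture(n)[:,:,::-1];u,v=map(int,proj(n,[500,-253,80]));c=im[v-60:v+60,u-70:u+70];cv2.imwrite(f"pics/{n}3.png",cv2.resize(c,None,fx=5,fy=5,interpolation=2));print(n,u-70,v-60)
E
```

```text
time_s: 5.68
eef_pos: [500.9, -252.8, 95.4]
ee_rot: [-0.439, 0.439, -0.554, 0.555]
force: [0.4, 0.3, -4.6]
grip_width: 0.093
time_s: 5.85
eef_pos: [500.7, -252.6, 94.9]
ee_rot: [0.439, -0.439, 0.555, -0.554]
force: [0.7, -0.3, -4.2]
grip_width: 0.095
t 5.85 shift cm [  0.086 -10.41   -0.075] rot [ 0.0002  0.0019 -0.0001]
pos [ 500.7 -252.6   94.9] F [ 0.7 -0.3 -4.2] grip 0.095 q [-0.68  0.49  1.52  0.    1.13 -0.44]
torque [-0.03  0.02  0.04]
top 336 192
side 276 169
```

View pics/side3.png

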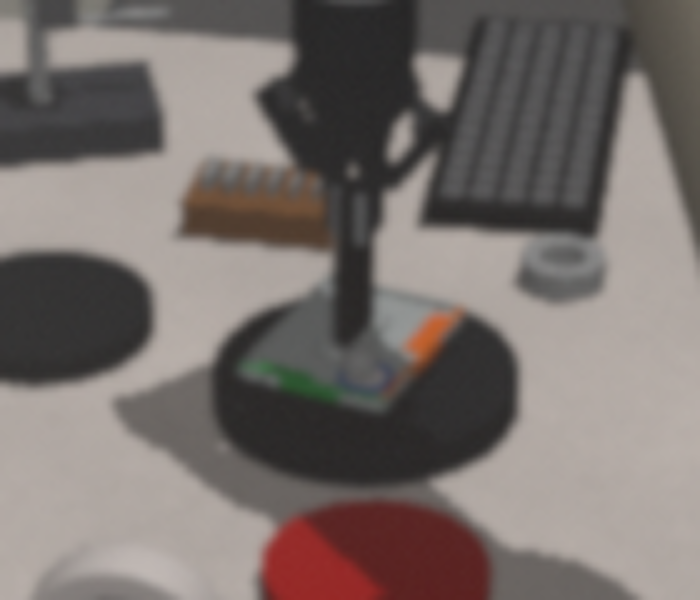

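The tray came off level, about 0.45 kg. Lifting the rest of the way.

```bash
python3 -m inch '[0,-0.2,0,0,0,0, 0,-0.7,0,0,0,0, 0,-1.5,0,0,0,0, 0,-2.6,0,0,0,0, 0,-3.9,0,0,0,0, 0,-5.2,0,0,0,0, 0,-6.5,0,0,0,0, 0,-7.7,0,0,0,0]'; python3 -m inch '[0,-1,0,0,0,0, 0,-1.7,0,0,0,0, 0,-2.2,0,0,0,0, 0,-2.5,0,0,0,0, 0,-2.7,0,0,0,0, 0,-2.7,0,0,0,0]'; python3 d.py 511.8 97.2 199 1.5
```

```text
time_s: 6.62
eef_pos: [501.0, -252.8, 174.1]
ee_rot: [-0.439, 0.439, -0.554, 0.555]
force: [-0.3, 0.5, -4.5]
grip_width: 0.096
time_s: 7.12
eef_pos: [500.8, -252.7, 199.0]
ee_rot: [0.439, -0.439, 0.555, -0.554]
force: [-0.2, 0.6, -4.7]
grip_width: 0.098
t 7.12 shift cm [-3.4304e+01  4.0000e-03 -6.9720e+00] rot [ 1.000e-04 -2.582e-01 -1.000e-04]
pos [ 500.8 -252.7  199. ] F [-0.2  0.6 -4.7] grip 0.098 q [-0.68  0.39  1.38  0.    1.37 -0.44]
```

```bash
python3 -m inch '[-0.2,0,-0.04,0,0,0, -0.6,0,-0.12,0,0,0, -1.2,0,-0.24,0,0,0, -2,0,-0.41,0,0,0, -3,0,-0.61,0,0,0, -4.2,0,-0.85,0,0,0, -5.5,0,-1.12,0,0,0, -6.8,0,-1.38,0,0,0]'
python3 -m inch '[-1.3,0,-0.26,0,0,0, -2.6,0,-0.53,0,0,0, -3.9,0,-0.79,0,0,0, -5.2,0,-1.06,0,0,0, -6.5,0,-1.32,0,0,0, -7.8,0,-1.59,0,0,0, -9.1,0,-1.85,0,0,0, -10.4,0,-2.11,0,0,0]'; python3 d.py 511.8 97.2 199 1.5
```

```text
time_s: 7.78
eef_pos: [503.0, -181.6, 199.1]
ee_rot: [0.439, -0.439, 0.554, -0.554]
force: [1.1, -0.1, -4.3]
grip_width: 0.095
time_s: 8.45
eef_pos: [506.4, -75.9, 199.0]
ee_rot: [-0.439, 0.439, -0.555, 0.555]
force: [0.5, -0.2, -3.8]
grip_width: 0.095
t 8.45 shift cm [-16.975   0.     -3.451] rot [ 0.     -0.2582  0.    ]
pos [506.4 -75.9 199. ] F [ 0.5 -0.2 -3.8] grip 0.095 q [-0.38  0.28  1.53 -0.    1.32 -0.15]
```

```bash
python3 -m inch '[-1.3,0,-0.26,0,0,0, -2.6,0,-0.53,0,0,0, -3.9,0,-0.79,0,0,0, -5.2,0,-1.06,0,0,0, -6.5,0,-1.32,0,0,0, -7.8,0,-1.59,0,0,0, -9.1,0,-1.85,0,0,0, -10.4,0,-2.11,0,0,0]';
python3 -m inch '[-1.3,0,-0.26,0,0,0, -2.5,0,-0.51,0,0,0, -3.6,0,-0.73,0,0,0, -4.5,0,-0.92,0,0,0, -5.3,0,-1.08,0,0,0, -5.9,0,-1.2,0,0,0, -6.3,0,-1.28,0,0,0, -6.5,0,-1.33,0,0,0]'; python3 d.py 511.8 97.2 199 1.5
```

```text
time_s: 9.12
eef_pos: [509.6, 30.1, 199.0]
ee_rot: [-0.439, 0.439, -0.554, 0.555]
force: [-0.4, -0.0, -4.4]
grip_width: 0.094
time_s: 9.78
eef_pos: [511.8, 95.5, 199.0]
ee_rot: [0.439, -0.439, 0.554, -0.554]
force: [0.2, 0.1, -4.7]
grip_width: 0.092
t 9.78 shift cm [-0.163 -0.005 -0.035] rot [ 1.000e-04 -2.579e-01  0.000e+00]
pos [511.8  95.5 199. ] F [ 0.2  0.1 -4.7] grip 0.092 q [-0.04  0.3   1.51 -0.    1.33  0.19]
```

```bash
python3 -m inch '[-0.1,0,0,0,-0.008,0, -0.15,0,-0.03,0,-0.024,0, -0.16,0,-0.03,0,-0.05,0, -0.16,0,-0.03,0,-0.085,0, -0.16,0,-0.03,0,-0.125,0, -0.16,0,-0.03,0,-0.165,0, -0.16,0,-0.03,0,-0.2,0, -0.16,0,-0.03,0,-0.23,0]';python3 -m inch '[0,0,0,0,-0.016,0, 0,0,0,0,-0.024,0, 0,0,0,0,-0.028,0, 0,0,0,0,-0.028,0]'; python3 d.py 511.8 97.2 199 1.5; python3 - <<'E'
from h import *
for n,z in(("top",160),("side",160)):
    im=ctrl.capture(n)[:,:,::-1];u,v=map(int,proj(n,[511,110,z]));c=im[v-60:v+60,u-80:u+80];cv2.imwrite(f"pics/{n}4.png",cv2.resize(c,None,fx=5,fy=5,interpolation=2));print(n,u-80,v-60)
E
```

```text
time_s: 10.45
eef_pos: [511.9, 96.3, 199.0]
ee_rot: [-0.5, 0.5, -0.5, 0.5]
force: [-0.6, -0.8, -4.3]
grip_width: 0.099
time_s: 10.78
eef_pos: [511.8, 96.6, 199.0]
ee_rot: [-0.506, 0.506, -0.494, 0.494]
force: [0.0, -0.8, -4.1]
grip_width: 0.088
t 10.78 shift cm [-0.056  0.     0.   ] rot [ 0.     -0.0004  0.    ]
pos [511.8  96.6 199. ] F [ 0.  -0.8 -4.1] grip 0.088 q [-0.04  0.3   1.51 -0.    1.33 -0.06]
top 165 190
side 232 211
```

View pics/side4.png

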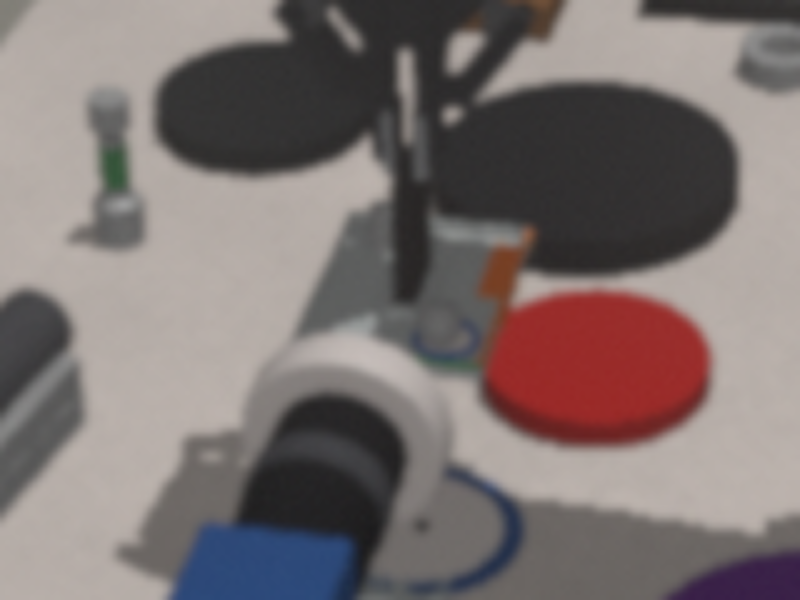

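View pics/top4.png

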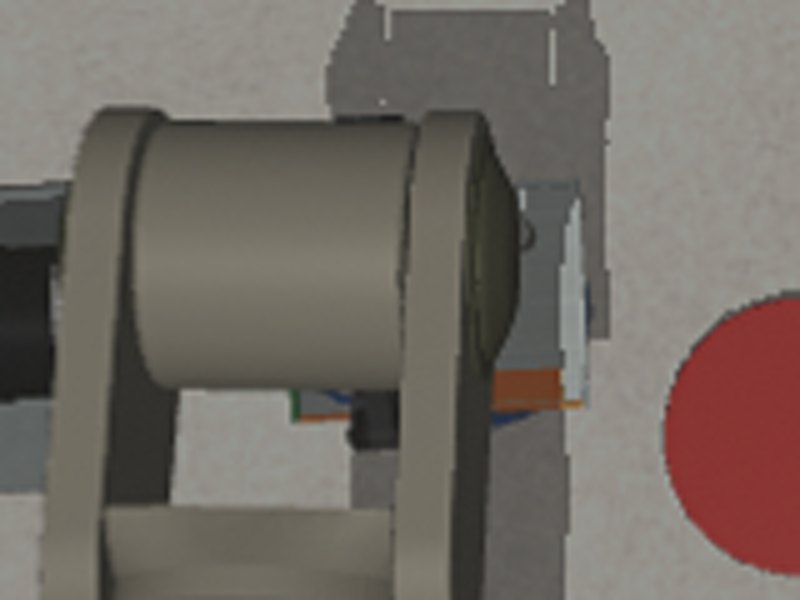

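The ball is in its ring at (321,278) in the side view, and the tray is level with green towards the lens. The visible tray corners in the top view let me check centre and yaw.

```bash
python3 - <<'E'
from h import *
np.set_printoptions(precision=1,suppress=True)
P=[atz("top",(165+x/5-.4,190+y/5-.4),162) for x,y in[(291,421),(584,405),(580,180)]]
print(*P,np.linalg.norm(P[0]-P[1]),np.linalg.norm(P[2]-P[1]))
d=P[0]-P[1];print("yaw",np.degrees(np.arctan2(d[1],d[0])),"centre",(P[0]+P[2])/2)
print("ball",tri((0,0),(0,0))[0]*0, atz("side",(232+440/5-.4,211+325/5-.4),170))
# predicted projections of tray model at yaw 91.5 ctr 511.8,97.2 z154
a=np.radians(91.5);X=np.array([np.cos(a),np.sin(a)]);Y=np.array([-X[1],X[0]])
for sx,sy in((1,1),(-1,1),(-1,-1)):
    p=np.array([511.8,97.2])+65*sx*X+50*sy*Y
    u=proj("top",[*p,162]);w=proj("side",[*p,162]);print("top crop",(u-[165,190]+.4)*5,"side crop",(w-[232,211]+.4)*5)
E
```

```text
[460.8 159.7 162. ] [464.4  32.3 162. ] [562.2  31.8 162. ] 127.46949817063779 97.83091475147299
yaw 91.63407884543653 centre [511.5  95.8 162. ]
ball [0. 0. 0.] [485.5 139.9 170. ]
top crop [288.4 422.6] side crop [479.9 368.2]
top crop [587.3 407. ] side crop [530.6 227.9]
top crop [576.  177.2] side crop [348.3 209.5]
```

Centre and yaw match the target to within 1–2 mm and 0.2°. Now the green hold, 32 rows or 2.67 s.

```bash
for i in 1; do python3 -m inch '[0,0,0,0,0,0, 0,0,0,0,0,0, 0,0,0,0,0,0, 0,0,0,0,0,0, 0,0,0,0,0,0, 0,0,0,0,0,0, 0,0,0,0,0,0, 0,0,0,0,0,0]'; python3 -m inch '[0,0,0,0,0,0, 0,0,0,0,0,0, 0,0,0,0,0,0, 0,0,0,0,0,0, 0,0,0,0,0,0, 0,0,0,0,0,0, 0,0,0,0,0,0, 0,0,0,0,0,0]';python3 -m inch '[0,0,0,0,0,0, 0,0,0,0,0,0, 0,0,0,0,0,0, 0,0,0,0,0,0, 0,0,0,0,0,0, 0,0,0,0,0,0, 0,0,0,0,0,0, 0,0,0,0,0,0]';python3 -m inch '[0,0,0,0,0,0, 0,0,0,0,0,0, 0,0,0,0,0,0, 0,0,0,0,0,0, 0,0,0,0,0,0, 0,0,0,0,0,0, 0,0,0,0,0,0, 0,0,0,0,0,0]'; done | grep -E "time|pos"; python3 d.py 511.8 97.2 199 -88.5
```

```text
time_s: 11.55
eef_pos: [511.8, 96.8, 199.0]
time_s: 12.22
eef_pos: [511.8, 96.8, 199.0]
time_s: 12.88
eef_pos: [511.8, 96.7, 199.0]
time_s: 13.55
eef_pos: [511.8, 96.7, 199.0]
t 13.55 shift cm [-0.046 -0.     0.001] rot [0.     1.5706 0.    ]
pos [511.8  96.7 199. ] F [ 0.8 -1.1 -5.2] grip 0.091 q [-0.04  0.3   1.51 -0.    1.33 -0.06]
```

```bash
python3 -m inch '[0,0,0,0,0.01,0, 0,0,0,0,0.03,0, 0,0,0,0,0.06,0, 0,0,0,0,0.1,0, 0,0,0,0,0.15,0, 0,0,0,0,0.21,0, 0,0,0,0,0.28,0, 0,0,0,0,0.35,0]'
python3 -m inch '[0,0,0,0,0.07,0, 0,0,0,0,0.14,0, 0,0,0,0,0.21,0, 0,0,0,0,0.28,0, 0,0,0,0,0.35,0, 0,0,0,0,0.42,0, 0,0,0,0,0.49,0, 0,0,0,0,0.56,0]'
python3 d.py 511.8 97.2 199 -88.5
```

```text
time_s: 14.22
eef_pos: [511.8, 96.7, 199.0]
ee_rot: [0.411, -0.412, 0.575, -0.575]
force: [-0.6, -0.4, -4.2]
grip_width: 0.095
time_s: 14.88
eef_pos: [511.8, 96.7, 199.0]
ee_rot: [0.237, -0.237, 0.666, -0.666]
force: [-0.2, 0.8, -4.2]
grip_width: 0.089
t 14.88 shift cm [-0.03  -0.002 -0.037] rot [0.00e+00 6.56e-01 1.00e-04]
pos [511.8  96.7 199. ] F [-0.2  0.8 -4.2] grip 0.089 q [-0.04  0.3   1.51 -0.    1.33  0.85]
```

```bash
python3 -m inch '[0,0,0,0,0.07,0, 0,0,0,0,0.14,0, 0,0,0,0,0.21,0, 0,0,0,0,0.28,0, 0,0,0,0,0.34,0, 0,0,0,0,0.4,0, 0,0,0,0,0.45,0, 0,0,0,0,0.5,0]'
python3 -m inch '[0,0,0,0,0.04,0, 0,0,0,0,0.08,0, 0,0,0,0,0.11,0, 0,0,0,0,0.135,0, 0,0,0,0,0.15,0, 0,0,0,0,0.158,0, 0,0,0,0,0.16,0, 0,0,0,0,0.1606,0]'
python3 -m inch '[0,0,0,0,0,0, 0,0,0,0,0,0, 0,0,0,0,0,0, 0,0,0,0,0,0]'
python3 d.py 511.8 97.2 199 -88.5; python3 - <<'E'
from h import *
for n,z in(("top",160),("side",160)):
    im=ctrl.capture(n)[:,:,::-1];u,v=map(int,proj(n,[511,110,z]));c=im[v-60:v+60,u-80:u+80];cv2.imwrite(f"pics/{n}5.png",cv2.resize(c,None,fx=5,fy=5,interpolation=2));print(n,u-80,v-60)
a=np.radians(1.5);X=np.array([np.cos(a),np.sin(a)]);Y=np.array([-X[1],X[0]])
for sx,sy in((65,50),(-65,50),(-65,-50),(65,-50),(38,26)):
    p=np.array([511.8,97.2])+sx*X+sy*Y
    u=proj("top",[*p,162]);w=proj("side",[*p,162 if sx!=38 else 170]);print("top crop",(u-[165,190]+.4)*5,"side crop",(w-[232,211]+.4)*5)
E
```

```text
time_s: 15.55
eef_pos: [511.8, 96.8, 199.0]
ee_rot: [0.065, -0.065, 0.704, -0.704]
force: [0.1, 0.1, -4.2]
grip_width: 0.093
time_s: 16.22
eef_pos: [511.8, 96.8, 199.0]
ee_rot: [0.009, -0.009, 0.707, -0.707]
force: [0.3, -0.0, -5.1]
grip_width: 0.092
time_s: 16.55
eef_pos: [511.8, 96.8, 199.0]
ee_rot: [0.009, -0.009, 0.707, -0.707]
force: [0.2, 0.9, -4.8]
grip_width: 0.098
t 16.55 shift cm [-0.002 -0.001 -0.044] rot [0.     0.0001 0.    ]
pos [511.8  96.8 199. ] F [ 0.2  0.9 -4.8] grip 0.098 q [-0.04  0.3   1.51  0.    1.33  1.51]
top 165 190
side 232 211
top crop [311.06604115 156.99793643] side crop [263.74102459 326.30329581]
top crop [324.38306716 455.35704817] side crop [515.69445041 354.17031937]
top crop [554.40890485 443.37369858] side crop [553.1207945  245.92048698]
top crop [539.92937777 144.77523249] side crop [314.31041088 221.48499403]
top crop [368.71647901 215.79111033] side crop [326.57985536 292.64090064]
```

View pics/side5.png

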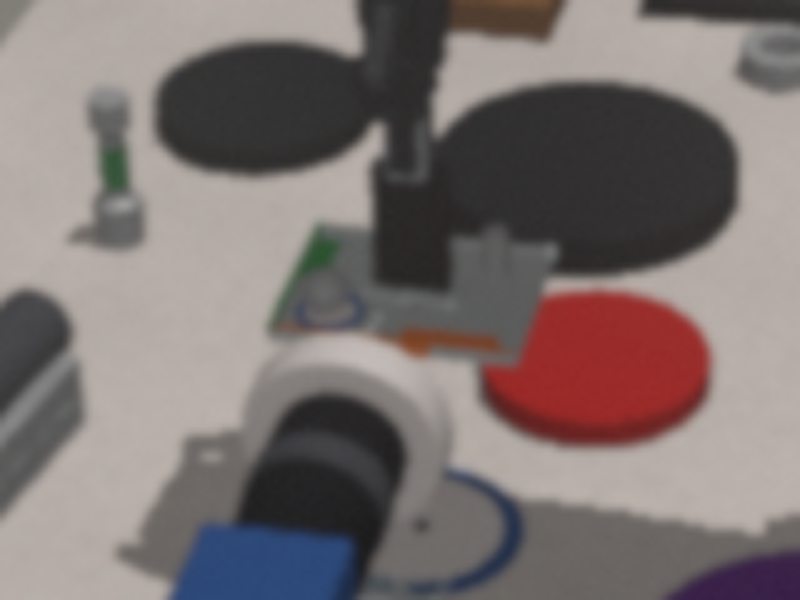

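View pics/top5.png

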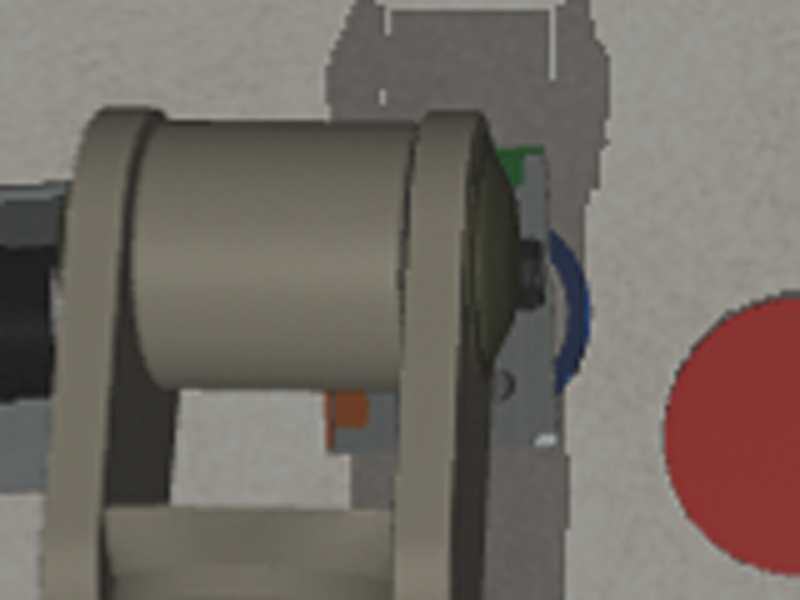

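The orange edge faces the lens. The ball is in its ring at (297,268) in the side view, against a predicted (297,269), and the tray corners are within about 1–1.5 px of the model. I'll settle for a second, check for slip and finish.

```bash
for i in 1; do python3 -m inch '[0,0,0,0,0,0, 0,0,0,0,0,0, 0,0,0,0,0,0, 0,0,0,0,0,0, 0,0,0,0,0,0, 0,0,0,0,0,0, 0,0,0,0,0,0, 0,0,0,0,0,0]'; python3 -m inch '[0,0,0,0,0,0, 0,0,0,0,0,0, 0,0,0,0,0,0, 0,0,0,0,0,0, 0,0,0,0,0,0, 0,0,0,0,0,0, 0,0,0,0,0,0, 0,0,0,0,0,0]'; python3 -m inch '[0,0,0,0,0,0, 0,0,0,0,0,0, 0,0,0,0,0,0, 0,0,0,0,0,0, 0,0,0,0,0,0, 0,0,0,0,0,0, 0,0,0,0,0,0, 0,0,0,0,0,0]'; done | grep -E "time|pos|force"; python3 - <<'E'
from h import *
im=ctrl.capture("side")[:,:,::-1];c=cv2.resize(im[211:331,232:392],None,fx=5,fy=5,interpolation=2);cv2.imwrite("pics/side6.png",c)
o=cv2.imread("pics/side5.png");print("mean diff",cv2.absdiff(o,c).mean(),"max",cv2.absdiff(o,c).max())
E
python3 d.py 511.8 97.2 199 -88.5
```

```text
time_s: 17.32
eef_pos: [511.8, 96.7, 199.0]
force: [-0.2, 0.5, -5.0]
time_s: 17.98
eef_pos: [511.8, 96.8, 199.0]
force: [-0.0, 0.9, -4.9]
time_s: 18.65
eef_pos: [511.8, 96.7, 199.0]
force: [-0.6, -0.1, -4.3]
mean diff 0.48865416666666667 max 4
t 18.7 shift cm [-0.001 -0.001 -0.046] rot [ 0. -0.  0.]
pos [511.8  96.7 199. ] F [ 0.4 -0.2 -4.7] grip 0.094 q [-0.04  0.3   1.51  0.    1.33  1.51]
```

View pics/side6.png

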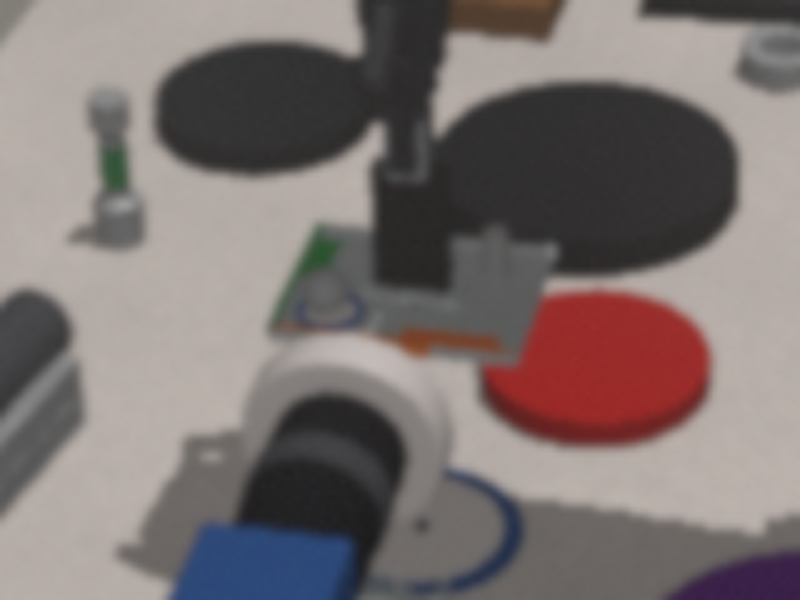

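The picture is unchanged after 2 s: no slip, the ball still in its ring, the orange edge to the lens.

```bash
python3 -c "
from rig import ctrl
print(ctrl.finish_job())"
```

```text
the job is handed in; nothing more can be done
None
```

I picked the tray up by its black handle (80 N grip) and carried it level to above the white disc. I held it with the green edge to the lens for about 2.7 s, then turned it a quarter so the orange edge faces the lens. I handed in at 18.7 s, still holding it there.

**Last checks:**
- **Position:** the gripper was steady at (511.8, 96.7, 199) mm, within 0.5 mm of the target I measured. That puts the ball at about 170 mm, level with the lens.
- **Stillness:** side pictures taken 2 s apart were practically identical, so nothing slipped. The load stayed steady at about 4.5 N.
- **Ball:** it was still in its blue ring.
- **Surroundings:** nothing in view around the tray looked disturbed, and no unexpected force showed.

**Disagreements:**
- **Side view:** in the final pose, the tray corners appeared about 1–1.5 px (2–3 mm) below where my model put them.
- **Top view:** in the green pose, the tray's centre came out about 1.4 mm short of the disc centre. In the final pose the arm hid part of the tray, so I only checked three corners there, and they fitted to about 1–2 px.
- **Networks:** the trained networks' reports for the lens and disc were wrong. I took those positions, and the lens axis direction (91.5°), from the picture itself.

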